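Take off the lock and hold the welding guard open

TASK

The welding nest has to be looked into. Lift the red lockout lock up and off its hook and set it down standing upright in the blue tray, without dropping it; only then lift the gold-framed guard by its black handle to 60 degrees open and hold it there, still and with the gripper, because it springs shut by itself. The job finishes while you are holding the guard open; leave the carton, the can and the discs where they are.

Things in the scene. Friction and masses are not known exactly. Their poses are not given: they have to be found in the camera images.
- nest: Grey open-topped machine box fixed to the table, 200 (its x) x 240 (y) x 120 mm high; steel anvil with a yellow disc inside, round buttons on its front. Origin: centre of its underside, on the table. Its x axis points from the front (robot side: hook and handle) to the back (hinge), z up; turned by up to 0.2 rad.
- hook (a point): Point on top of the level steel hook bar (8 mm round) where the lock's loop rests, at (-130, -155, 109) mm in the nest's frame. The bar leaves the nest's right (-y) side and then runs along the nest's -x; 16 to 20 mm beyond this point its end turns up 16 mm above the bar's top. To take the loop off: up 20 to 30 mm, then out along the nest's -x by over 40 mm.
- lock: Red lockout lock, 0.2 kg: a red block 26 (x) x 50 (y) x 45 (z) mm with a rectangular steel loop on top, 50 mm wide (y), 10 mm thick, of 8 mm bars; 98 mm high in all, loop opening 34 mm wide, 45 to 90 mm above the origin. Origin: centre of its underside, z up. The hook bar passes through the loop along x. Its two loop sides (50 mm over both) can be gripped from above, fingers closing along y.
- tray: Blue open tray fixed to the table, 120 x 120 x 25 mm, walls and floor 4 to 5 mm thick, on the robot's left or right. Origin: centre of its underside.
- guard_angle (a joint): Opening angle of the guard in rad: 0 shut, level on the nest; 1.05 is 60 degrees; end stop 1.75. A spring and its weight pull it shut from every angle (about 2 to 5 N at the handle).
- hinge (a point): Middle of the guard's hinge line (along the nest's y), fixed, at (100, 0, 120) mm in the nest's frame: the back top edge.
- carton: Open cardboard carton full of yellow discs, 130 x 130 x 70 mm with flaps turned out to 170 mm, origin at the centre of its underside. Leave it alone.
- can: Steel can with a blue label, 60 mm across, 110 mm high, origin at the centre of its underside. Leave it alone.
- discs: Pile of yellow discs joined in one piece, 70 mm across, 36 mm high, origin at the centre of its underside. Leave it alone.
- guard_handle (a point): Black handle of the guard: a round bar 12 mm thick, 110 mm long, along the nest's y, on two posts at its ends, with a 36 mm gap between bar and guard face. This point: middle of the bar, at (-85, 0, 170) mm in the nest's frame when shut; it moves up and back on an arc about the hinge. Two fingers can close on it from front and back, and it can turn between them.
- guard: The guard: a gold frame with a clear window, 200 x 240 x 8 mm, reaches from the hinge to the nest's front edge; the handle bar's middle lies 185 mm from the hinge line along the guard and 50 mm above the guard's underside. Origin: on the hinge line, x pointing away from the handle along the guard.
Not all that is in view belongs to the job. Leave any purple or turquoise look-alike of the lock alone.

How it is judged (in metres and radians):
On the way, in this order (a step that is already met when the one before it is completed fails the run):
1. the lock is held in the fingers, clear of the hook (contact force between the fingers and lock above 0.5 N and contact force between lock and nest below 0.05 N and horizontal distance between lock and hook above 0.04 m and height (world z) of lock above 0.025 m), for 0.1 s.
2. the lock stands upright in the tray, let go (horizontal distance between lock and tray below 0.055 m and height (world z) of lock below 0.012 m and angle between lock's own z axis and vertical below 0.15 rad and contact force between each of the arm, the fingers and lock below 0.05 N and linear speed of lock below 0.03 m/s), for 0.2 s.
At the end, for the whole second after the job is handed in: The guard is held still by the fingers (more than 1 N) at 60 degrees open, within about 7 degrees (0.92 to 1.18 rad), with nothing else propping it, and the lock stands upright (within 0.15 rad), untouched and at rest, on the floor of the tray (all of step 2 and value of joint guard_angle between 0.92 and 1.18 rad and velocity of joint guard_angle between -0.1 and 0.1 rad/s and contact force between the fingers and guard above 1 N and contact force between each of lock, can, discs, carton and guard below 0.05 N); the arm keeps its last pose, push and grip.
It fails at once if the guard is opened (over 0.15 rad) before the lock stands in the tray (value of joint guard_angle above 0.15 rad and (horizontal distance between lock and tray above 0.055 m or height (world z) of lock above 0.012 m)).
It fails at once if the lock is dropped (linear speed of lock above 0.6 m/s and contact force between the fingers and lock below 0.05 N).
It fails at once if the carton, the can or the discs are pushed more than 20 mm (distance of any of carton, can, discs from where it was at the start of the episode above 0.02 m).
It also fails if it takes over 54 s, if anything falls off the work surface, if the arm or the gripper's body presses on something with over 40 N, if the wrist force passes 120 N, or if a joint passes its speed limit or range.

ROBOT

A 6-joint arm with a two-finger parallel gripper is mounted at the origin on the work surface. World frame = base frame: x ahead of the robot, y to its left, z up, the work surface at z = 0. Lengths are in m, angles in degrees, forces in N, time in s.
With the tool pointing down it reaches from about 0.325 to 0.775 m from the base axis. Payload 5.5 kg.
Tool frame: the origin (TCP) lies between the finger pads; the fingertips stand 17 mm ahead of it and the grasp point (between the pads) lies 2 mm behind it; z points along the fingers, y is the line along which they close (so a half turn about z gives the same grasp; the last joint's range is limited). The gripper opens to 85 mm and grips with 20 to 120 N. Pads are 22 mm wide; open, the fingers measure 114 mm over their backs; the gripper's body (76 mm by 85 mm) begins 54 mm behind the grasp point. The pads swing forward as they close: fully open they stand 13 mm farther back than shut.
Start: joints at [-79.681, 5.22, 70.514, -0, 104.267, -3.249], TCP at [0.141, -0.583, 0.209] pointing down, gripper open.
Joint ranges: [-164.24, 164.24], [-49.07, 125.15], [9.68, 141.18], [-86.29, 266.29], [3.28, 154.24], [-151.56, 151.56]. Speed limits (degrees/s): [147.25, 147.25, 172.46, 180, 180, 180].

INTERFACE

Orientations are given as a 3x3 rotation matrix whose columns are the frame's x, y, z axes.
In Python, from rig import ctrl, imaging, workorder gives the robot as it stands. The module is installed in compiled form; this text tells all that it offers. Calls block until the motion is done:
- ctrl.move_pose(position, orientation): joint-space move of the TCP to a pose.
- ctrl.movel(position, frame=None, feed=0.15, guard=None): straight line of the TCP; frame=None keeps the orientation; feed is the mean speed in m/s. With guard (N) it stops when the force on the tool has changed by that much, and returns True; else False.
- ctrl.set_joints(angles): joint-space move.
- ctrl.set_gripper(opening, newtons=None): finger opening in m; newtons is the grip in N (None keeps the last); returns when the fingers have stopped.
- ctrl.hold(seconds).
- ctrl.inverse_kinematics(position, orientation): joint angles nearest the present ones, or None.
- ctrl.get_state(): the state.
- imaging.snapshot(name): name is "scene" or "top" or "wrist"; returns the picture (420x560x3 uint8, red, green, blue); there is no depth.
- imaging.camera_model(name): a dict with "fx", "fy", "cx", "cy" (pixels), "world_to_cam" (4x4, takes a point from world to camera coordinates). Camera axes: x right, y down, z forward; pixel columns grow to the right and rows downward; lengths in m; the calibration is good to about 2 mm. A picture is of the moment at which its call begins: read the wrist's pose just before it. camera_model takes no time and is no camera call; for the wrist camera it gives the pose at the moment of the call.
A pose or a line that the arm cannot do raises ctrl.PlanningError and nothing moves.
- workorder.hand_in(): hands the job in; it is judged then, once.
Trained networks look in the newest picture that a camera, given by its name, has taken for a name from the list of things; names that differ only in an ending like _2 or _b are one class to them, and where a whole thing is asked for, a point or a joint stands for the part that bears it (a point fixed in the world has none). Each returns a list of dicts, best first, with "confidence" (0 to 1); they miss things now and then, are a little off and sometimes report something else, mostly with a low value. They report only what shows in the picture. A call takes as long as a camera call. They do not tell look-alikes from the thing itself.
- imaging.find_in(label, camera): "rect" ([centre column, centre row, width, height] in pixels, round what is visible of it).
The state is a dict: "t": time; "joint_positions": joint angles; "qd": joint speeds; "joint_torque": joint torques, N m; "position": TCP position; "orientation": TCP orientation; "contact_force": force on the tool from outside, world axes, zero at the start; "ft_torque": the same for the moment, N m; "gripper_width": finger opening in m; "grasp_force": force on a finger pad.
Only numpy, scipy, OpenCV 4.12 (cv2) and the standard library are available. Lean on these libraries where they do the work, as an engineer would, in place of code of your own. Each camera call takes 0.05 s, during which the arm holds its last target. There are 200 camera calls.

## Working session

There is one attempt and no reset: what is moved stays moved. The work goes in short steps, each a Python script; the robot and the scene stay as the last script left them, time stands still between calls to the robot, and variables do not carry over. Pictures are saved under pics/ and viewed, at most 13 in all, crops included, and the job is handed in when it is done.

```bash
mkdir -p pics
python3 - <<'E'
from rig import ctrl, imaging
import cv2,numpy as np
a=imaging.snapshot("scene");b=imaging.snapshot("top")
cv2.imwrite("pics/scene.png",a[...,::-1]);cv2.imwrite("pics/top.png",b[...,::-1])
for c in("scene","top"):
    m=imaging.camera_model(c);print(c,m["fx"],m["cx"],m["cy"]);print(np.round(m["world_to_cam"],3))
    for l in("nest","lock","tray","guard_handle","guard","can","carton","discs"):
        print(l,[(np.round(d["rect"]).tolist(),round(d["confidence"],2)) for d in imaging.find_in(l,c)[:4]])
print(ctrl.get_state()["t"])
E
```

```text
scene 413.5549747724607 275.9512655430671 205.13545292627472
[[ 0.515  0.857  0.021 -0.302]
 [ 0.522 -0.294 -0.801 -0.167]
 [-0.68   0.423 -0.599  1.461]
 [ 0.     0.     0.     1.   ]]
nest [([285.0, 247.0, 158.0, 125.0], 0.92), ([415.0, 227.0, 30.0, 29.0], 0.45)]
lock [([169.0, 225.0, 21.0, 41.0], 0.88), ([188.0, 282.0, 20.0, 45.0], 0.76), ([189.0, 204.0, 17.0, 35.0], 0.76), ([226.0, 216.0, 17.0, 37.0], 0.73)]
tray [([344.0, 191.0, 50.0, 34.0], 0.62)]
guard_handle [([298.0, 230.0, 134.0, 90.0], 0.7)]
guard [([299.0, 230.0, 129.0, 90.0], 0.97)]
can [([153.0, 347.0, 42.0, 56.0], 0.98)]
carton [([112.0, 270.0, 81.0, 72.0], 0.95)]
discs [([416.0, 228.0, 29.0, 26.0], 0.76), ([343.0, 193.0, 48.0, 35.0], 0.69)]
top 504.411955945301 280.6294805953228 214.23649638824764
[[ 0.022 -1.    -0.008 -0.002]
 [-0.998 -0.021 -0.055  0.539]
 [ 0.055  0.009 -0.998  1.38 ]
 [ 0.     0.     0.     1.   ]]
nest [([280.0, 181.0, 117.0, 102.0], 0.89)]
lock [([370.0, 199.0, 12.0, 23.0], 0.82), ([335.0, 224.0, 20.0, 12.0], 0.71), ([325.0, 297.0, 23.0, 26.0], 0.69), ([357.0, 278.0, 19.0, 14.0], 0.53)]
tray [([161.0, 246.0, 56.0, 56.0], 0.86), ([148.0, 160.0, 22.0, 30.0], 0.25)]
guard_handle [([271.0, 180.0, 103.0, 87.0], 0.86)]
guard [([271.0, 180.0, 104.0, 87.0], 0.59)]
can [([418.0, 147.0, 34.0, 28.0], 0.8)]
carton [([422.0, 249.0, 78.0, 72.0], 0.73)]
discs [([147.0, 157.0, 26.0, 32.0], 0.73), ([161.0, 246.0, 57.0, 57.0], 0.48)]
0.9
```

View pics/scene.png

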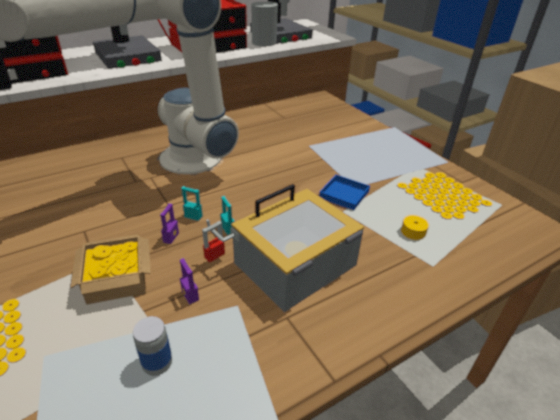

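View pics/top.png

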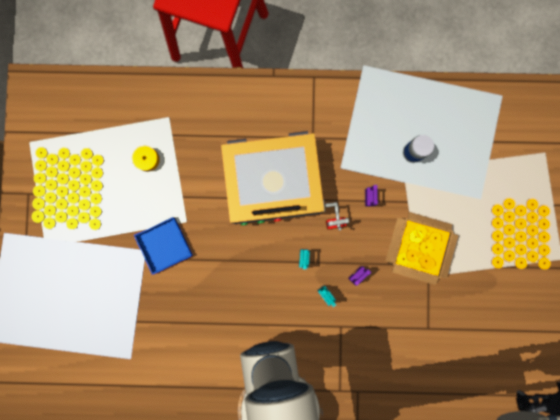

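The red lock hanging on the steel hook is at scene (213,243) and top (337,218). Its look-alikes are turquoise at top (305,259) and (328,296), and purple at (373,196) and (360,275). Only the red one is on the nest's hook bar, on the right side. The tray is at top (164,246). Next I'll measure and confirm in a crop.

```bash
cat > h.py <<'E'
from rig import ctrl, imaging, workorder
import cv2, numpy as np
def proj(c,P,m=None):
    m=m or imaging.camera_model(c);P=np.atleast_2d(P)
    q=(m["world_to_cam"]@np.c_[P,np.ones(len(P))].T)[:3]
    return np.c_[m["fx"]*q[0]/q[2]+m["cx"],m["fy"]*q[1]/q[2]+m["cy"]]
def back(c,uv,z,m=None):
    m=m or imaging.camera_model(c);T=np.linalg.inv(m["world_to_cam"])
    uv=np.atleast_2d(uv);d=np.c_[(uv[:,0]-m["cx"])/m["fx"],(uv[:,1]-m["cy"])/m["fy"],np.ones(len(uv))]@T[:3,:3].T
    o=T[:3,3];return o+d*((z-o[2])/d[:,2])[:,None]
def big(mask):
    cs,_=cv2.findContours(mask.astype(np.uint8),cv2.RETR_EXTERNAL,cv2.CHAIN_APPROX_NONE)
    return max(cs,key=cv2.contourArea)
def hsv(im): return cv2.cvtColor(im,cv2.COLOR_RGB2HSV).astype(int)
E
python3 - <<'E'
from h import *
top=cv2.imread("pics/top.png")[...,::-1].copy();sc=cv2.imread("pics/scene.png")[...,::-1].copy()
H=hsv(top);h,s,v=H[...,0],H[...,1],H[...,2]
roi=np.zeros(h.shape,bool);roi[125:235,212:335]=1
g=(h>17)&(h<30)&(s>150)&(v>140)&roi
c=big(g)
W=back("top",c[:,0],.128)[:,:2].astype(np.float32)
r=cv2.minAreaRect(W);print("guard",r)
B=(h>100)&(h<125)&(s>150);roi2=np.zeros(h.shape,bool);roi2[210:285,125:205]=1
W=back("top",big(B&roi2)[:,0],.020)[:,:2].astype(np.float32);print("tray",cv2.minAreaRect(W))
for n,im,(x0,x1,y0,y1) in(("top",top,(315,360,190,245)),("scene",sc,(195,245,215,270))):
    Q=hsv(im);R=((Q[...,0]<7)|(Q[...,0]>173))&(Q[...,1]>150)&(Q[...,2]>90)
    k=np.zeros(R.shape,bool);k[y0:y1,x0:x1]=1
    ys,xs=np.where(R&k);print(n,"red",xs.mean(),ys.mean(),xs.min(),xs.max(),ys.min(),ys.max(),len(xs))
a=cv2.resize(top[185:265,285:385],(400,320),interpolation=2);b=cv2.resize(sc[195:275,170:270],(400,320),interpolation=2)
cv2.imwrite("pics/crop1.png",np.hstack([a,b])[...,::-1])
E
```

```text
guard ((0.6259273290634155, 0.03271094709634781), (0.20298029482364655, 0.2432200014591217), 8.267449378967285)
tray ((0.446222722530365, 0.3309961259365082), (0.11720731854438782, 0.12096544355154037), 26.16094970703125)
top red 333.9516129032258 223.70967741935485 326 346 218 228 62
scene red 214.0404984423676 249.54517133956386 204 223 237 261 321
```

View pics/crop1.png

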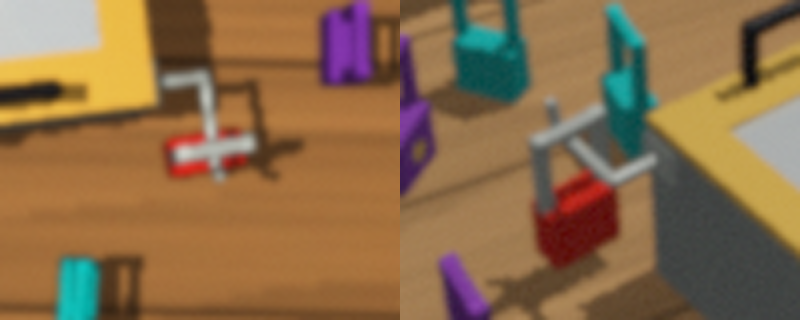

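The crop shows the red lock with its steel loop around the hook bar: loop-bar middle at about top (338,222), block at scene (214,250). Purple and turquoise stand apart from it. The guard (203x243 mm) and the tray (117x121 mm) match their given sizes. Next I'll check the predicted hook and handle by projection, then move over the lock for a wrist look.

```bash
cat >> h.py <<'E'
TH=np.deg2rad(8.27);C=np.array([.6259,.0327,0])
nx=np.array([np.cos(TH),np.sin(TH),0]);ny=np.array([-np.sin(TH),np.cos(TH),0]);Z=np.array([0,0,1.])
def nest(x,y,z): return C+x*nx+y*ny+z*Z
def down(y):
    z=-Z;return np.c_[np.cross(y,z),y,z]
E
python3 - <<'E'
from h import *
for c in("top","scene"):
    print(c,"loop top mid, ends, handle ends",np.round(proj(c,[nest(-.13,-.155,.117),nest(-.13,-.13,.117),nest(-.13,-.18,.117),nest(-.085,.055,.17),nest(-.085,-.055,.17)]),1).tolist())
    print("block centre",np.round(proj(c,nest(-.13,-.155,.041)),1))
print("loop from px",back("top",[338,222.5],.117), nest(-.13,-.155,.117))
print("turq",back("top",[[305,259],[328,296]],.05))
p=nest(-.15,-.155,.24)
for y in(ny,-ny):print(ctrl.inverse_kinematics(p,down(y)))
for y in(nx,-nx):print(ctrl.inverse_kinematics(nest(-.085,0,.172),down(y)),ctrl.inverse_kinematics(nest(.051,0,.307),down(y)))
qs=ctrl.inverse_kinematics(p,down(ny)),ctrl.inverse_kinematics(p,down(-ny))
y=ny if qs[0] is not None and (qs[1] is None or abs(qs[0][5])<abs(qs[1][5])) else -ny
ctrl.move_pose(p,down(y))
m=imaging.camera_model("wrist");im=imaging.snapshot("wrist");cv2.imwrite("pics/w1.png",im[...,::-1])
np.save("w1.npy",m,allow_pickle=True)
print(ctrl.get_state()["t"],ctrl.get_state()["joint_positions"])
print(proj("wrist",[nest(-.13,-.13,.117),nest(-.13,-.18,.117)],m))
E
```

```text
top loop top mid, ends, handle ends [[338.4, 220.7], [328.7, 221.9], [348.1, 219.5], [253.6, 212.1], [298.0, 206.6]]
block centre [[335.4 221.9]]
scene loop top mid, ends, handle ends [[211.9, 227.0], [220.8, 222.9], [202.7, 231.2], [292.3, 186.6], [257.0, 202.6]]
block centre [[214.1 250.6]]
loop from px [[ 0.51485516 -0.13837906  0.117     ]] [ 0.51954674 -0.13938714  0.117     ]
turq [[ 0.41780483 -0.05852085  0.05      ]
 [ 0.32071648 -0.12176534  0.05      ]]
[-1.96416883e+01 -6.67461052e+00  7.91851792e+01 -2.54444375e-14
  1.07489431e+02 -1.17911688e+02]
[-1.96416883e+01 -6.67461052e+00  7.91851792e+01 -2.54444375e-14
  1.07489431e+02  6.20883117e+01]
[-1.43127705e+00 -3.95676055e+00  8.35288353e+01 -2.54444375e-14
  1.00427925e+02 -9.70127705e+00] [ 5.11163977e-01  2.11432076e+01  4.20927997e+01 -2.54444375e-14
  1.16763993e+02 -7.75883602e+00]
None None
3.0 [-1.97284101e+01 -6.65511436e+00  7.91827791e+01 -1.36556568e-02
  1.07486213e+02  6.20753836e+01]
[[246.05893757 174.27800533]
 [302.8274395  174.17309361]]
```

View pics/w1.png

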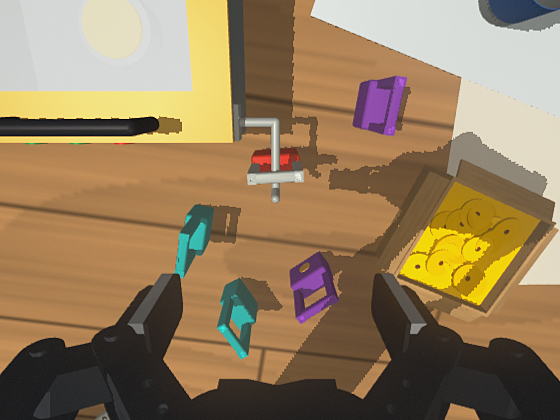

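The wrist view shows the loop bar from (248,176) to (302,174), against a prediction of (246,174) to (303,174), so it agrees within about 1 mm. Grasping now.

Run:
```python
from h import *
s=lambda k:print(k,{a:np.round(ctrl.get_state()[a],3).tolist() for a in("t","position","contact_force","gripper_width","grasp_force")})
y=-ny;R=down(y)
ctrl.set_gripper(.076,60)
ctrl.movel(nest(-.13,-.1555,.18),R,feed=.15)
print(ctrl.movel(nest(-.13,-.1555,.098),feed=.08,guard=12));s("down")
ctrl.set_gripper(.03,60);s("grip")
st=ctrl.get_state()
if st["gripper_width"]>.045:
    ctrl.movel(nest(-.13,-.1555,.123),feed=.05);s("up")
    im=imaging.snapshot("scene");cv2.imwrite("pics/s2.png",cv2.resize(im[180:300,150:310],(640,480))[...,::-1])
```

```text
False
down {'t': 5.008, 'position': [0.52, -0.14, 0.099], 'contact_force': [0.451, 0.69, 0.471], 'gripper_width': 0.076, 'grasp_force': 0.0}
grip {'t': 5.508, 'position': [0.52, -0.14, 0.098], 'contact_force': [-0.426, -0.151, -0.321], 'gripper_width': 0.03, 'grasp_force': 0.0}
```

Run:
```python
from h import *
a=imaging.snapshot("scene")[180:280,150:270];b=imaging.snapshot("wrist")
cv2.imwrite("pics/s2.png",np.hstack([cv2.resize(a,(400,333)),cv2.resize(b,(400,300)) if 0 else cv2.resize(b,(400,333))])[...,::-1])
```

```text
(no output)
```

View pics/s2.png

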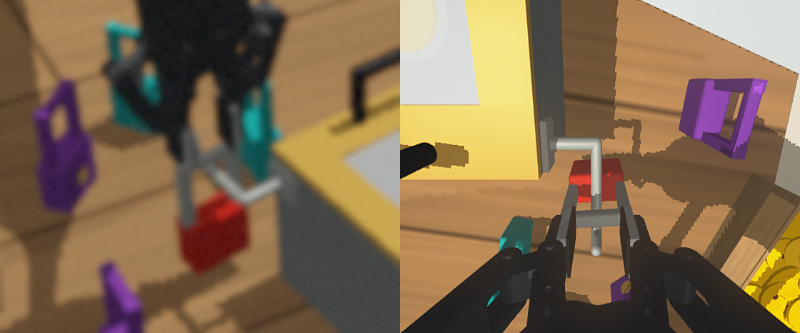

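The picture is ambiguous: the fingers flank the loop at (595,217), yet the gripper reads 30 mm with no force. I'll check geometry by projecting the TCP pads and a fresh width reading.

Run:
```python
from h import *
m=imaging.camera_model("wrist")
print("cam pos",np.linalg.inv(m["world_to_cam"])[:3,3])
st=ctrl.get_state();p,R=st["position"],st["orientation"]
print(np.round(R,3),st["gripper_width"],st["grasp_force"],st["t"])
pts=[p+R@[0,s*w,z] for w in(.015,.025) for s in(1,-1) for z in(.017,-.002)]
sc=np.array([400/560,333/420])
print("tips/pads +-15, +-25 in crop",np.round(proj("wrist",pts,m)*sc+[400,0]).tolist())
print("loop top ends",np.round(proj("wrist",[nest(-.13,-.13,.117),nest(-.13,-.18,.117)],m)*sc+[400,0]).tolist())
q=(proj("scene",pts)-[150,180])*400/120;print("scene",np.round(q).tolist())
print("loop scene",np.round((proj("scene",[nest(-.13,-.13,.117),nest(-.13,-.18,.117)])-[150,180])*400/120).tolist())
```

```text
cam pos [ 0.59894654 -0.12930492  0.26166475]
[[ 0.99   0.144 -0.   ]
 [ 0.144 -0.99  -0.   ]
 [-0.     0.    -1.   ]] 0.029767535013781658 0.0 5.6083
tips/pads +-15, +-25 in crop [[614.0, 194.0], [616.0, 205.0], [578.0, 194.0], [576.0, 205.0], [626.0, 194.0], [629.0, 205.0], [566.0, 194.0], [563.0, 205.0]]
loop top ends [[559.0, 217.0], [632.0, 217.0]]
scene [[191.0, 204.0], [189.0, 184.0], [227.0, 187.0], [225.0, 167.0], [179.0, 209.0], [177.0, 189.0], [238.0, 181.0], [237.0, 161.0]]
loop scene [[236.0, 143.0], [176.0, 171.0]]
```

Run:
```python
from h import *
b=imaging.snapshot("wrist");cv2.imwrite("pics/w3.png",cv2.resize(b[170:350,180:400],(733,600),interpolation=2)[...,::-1])
```

```text
(no output)
```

View pics/w3.png

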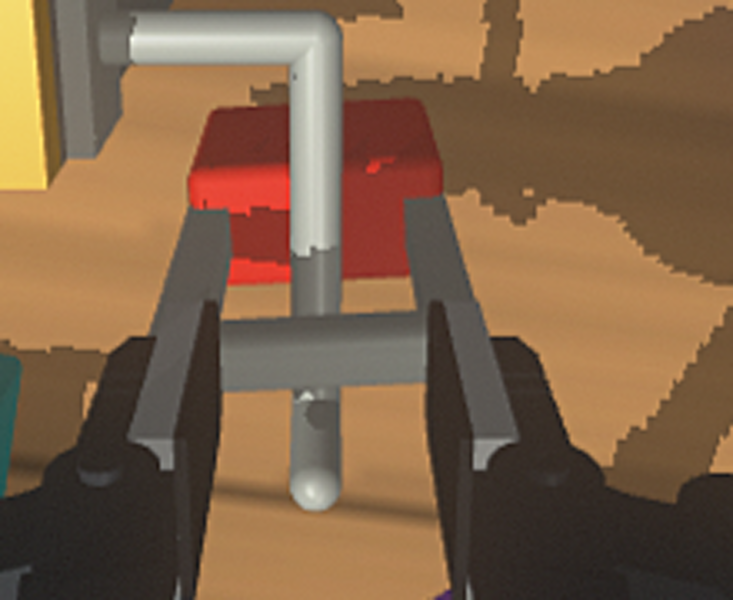

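Run:
```python
from h import *
from scipy.optimize import least_squares
m=imaging.camera_model("wrist");st=ctrl.get_state();p,R=np.array(st["position"]),st["orientation"]
u=lambda c:np.array([180+c[0]/3.332,170+c[1]/3.333])
L,Rr=u((217,300)),u((429,300))
def f(v,w):
    d,z=v;P=[p+R@[d,s*w/2,0]+[0,0,z-p[2]] for s in(-1,1)]
    return (proj("wrist",P,m)-[L,Rr]).ravel()
for w in(.026,.03,.034,.05):
    r=least_squares(f,[0,.1],args=(w,),x_scale=.01);print(w,r.x,r.cost)
# loop check: inner top corners at outer bar
print(u((190,190)),u((440,190)))
print(proj("wrist",[nest(-.117,-.13,.064),nest(-.117,-.18,.064)],m), np.round(m["world_to_cam"],3))
```

```text
0.026 [0.0186473  0.13889648] 7.3991139162227455
0.03 [0.00930152 0.12020764] 5.8581014760212735
0.034 [-5.39905848e-05  1.01499325e-01] 4.799269581941002
0.05 [-0.03752666  0.02656488] 2.6846512666410223
[237.02280912 227.00570057] [312.05282113 227.00570057]
[[234.60788059 214.51618572]
 [313.72776002 214.45595946]] [[ 0.143 -0.99   0.001 -0.214]
 [-0.94  -0.136  0.312  0.464]
 [-0.308 -0.045 -0.95   0.427]
 [ 0.     0.     0.     1.   ]]
```

The lock seems undisturbed and the closed fingertips sit just above the loop bar, higher than the tool data suggest. I'll calibrate by touch: lower gently at 30 mm opening until the tips meet the loop bar.

Run:
```python
from h import *
p=np.array(ctrl.get_state()["position"])
print(ctrl.movel(p-[0,0,.025],feed=.03,guard=3))
st=ctrl.get_state();print(st["position"],st["contact_force"],st["gripper_width"],st["t"])
b=imaging.snapshot("wrist");cv2.imwrite("pics/w4.png",cv2.resize(b[170:350,180:400],(733,600),interpolation=2)[...,::-1])
```

```text
True
[ 0.51992478 -0.13998737  0.09432307] [-0.93476313  0.47849918  4.45313717] 0.02997517074066675 6.0167
```

View pics/w4.png

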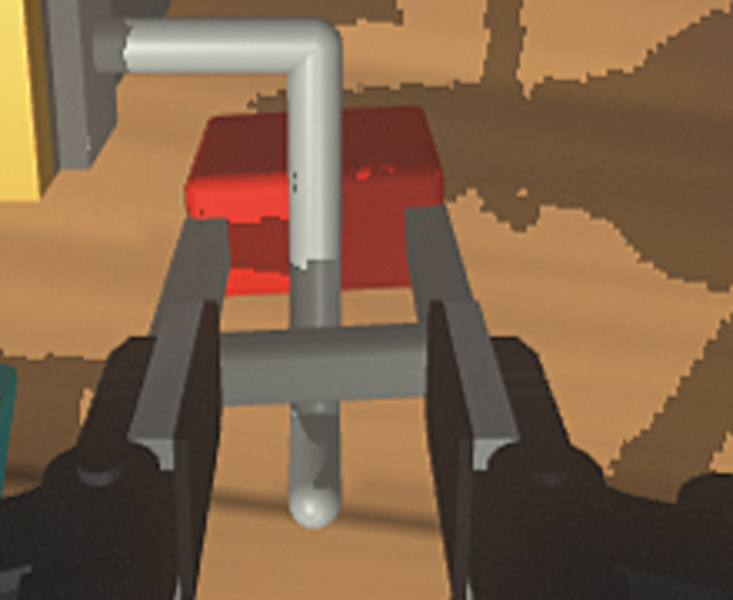

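The tips rest on the loop bar with the TCP at z=0.094, so the grasp has to go about 20 mm lower than the tool data said. Lifting, reopening and regrasping lower.

Run:
```python
from h import *
s=lambda k:print(k,{a:np.round(ctrl.get_state()[a],3).tolist() for a in("t","position","contact_force","gripper_width","grasp_force")})
ctrl.movel(nest(-.132,-.1555,.125),feed=.1)
ctrl.set_gripper(.072,60)
print(ctrl.movel(nest(-.132,-.1555,.073),feed=.05,guard=5));s("down")
ctrl.set_gripper(.03,60);ctrl.hold(.1);s("grip")
if ctrl.get_state()["gripper_width"]>.042:
    z=ctrl.get_state()["position"][2]
    ctrl.movel(nest(-.132,-.1555,z+.025),feed=.05);s("up")
    ctrl.movel(nest(-.19,-.1555,z+.025),feed=.08);s("out")
b=imaging.snapshot("wrist");a=imaging.snapshot("scene")[170:290,140:280]
cv2.imwrite("pics/w5.png",np.hstack([cv2.resize(b,(420,315)),cv2.resize(a,(368,315))])[...,::-1])
```

```text
False
down {'t': 8.208, 'position': [0.518, -0.14, 0.074], 'contact_force': [0.63, -0.11, -0.266], 'gripper_width': 0.072, 'grasp_force': 0.0}
grip {'t': 8.642, 'position': [0.518, -0.141, 0.074], 'contact_force': [0.41, -1.715, 4.713], 'gripper_width': 0.049, 'grasp_force': 61.868}
up {'t': 9.308, 'position': [0.518, -0.14, 0.099], 'contact_force': [0.062, 0.495, -2.268], 'gripper_width': 0.048, 'grasp_force': 61.976}
out {'t': 10.183, 'position': [0.46, -0.149, 0.099], 'contact_force': [-0.797, -0.326, -1.226], 'gripper_width': 0.049, 'grasp_force': 61.977}
```

View pics/w5.png

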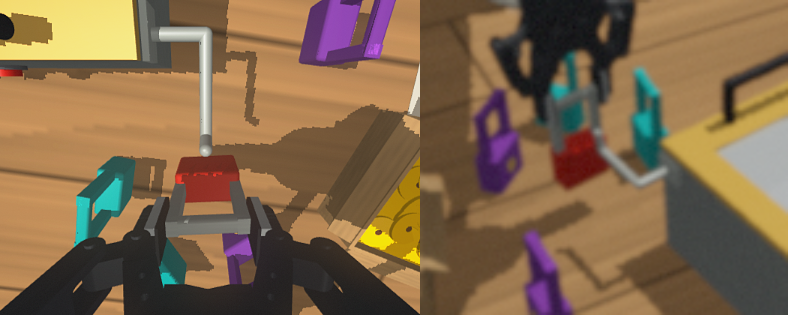

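The lock is held (grip 62 N, width 49 mm) and is off the hook end at (205,150). Carrying it to the tray.

Run:
```python
from h import *
s=lambda k:print(k,{a:np.round(ctrl.get_state()[a],3).tolist() for a in("t","position","contact_force","gripper_width","grasp_force")})
ctrl.hold(.1)
p=np.array(ctrl.get_state()["position"]);T=np.array([.4462,.331,0])
ctrl.movel([p[0],p[1],.26],feed=.2)
ctrl.movel(T+[0,0,.26],feed=.25);s("over")
ctrl.movel(T+[0,0,.085],feed=.12);ctrl.hold(.1);s("near")
print(ctrl.movel(T+[0,0,.045],feed=.025,guard=3));s("touch")
a=imaging.snapshot("scene");b=imaging.snapshot("wrist")
cv2.imwrite("pics/t1.png",np.hstack([cv2.resize(b,(420,315)),cv2.resize(a[130:230,290:410],(378,315))])[...,::-1])
```

```text
over {'t': 13.408, 'position': [0.446, 0.33, 0.26], 'contact_force': [-0.424, -0.038, -1.279], 'gripper_width': 0.048, 'grasp_force': 62.002}
near {'t': 15.117, 'position': [0.447, 0.331, 0.086], 'contact_force': [-0.778, -0.317, -1.376], 'gripper_width': 0.048, 'grasp_force': 62.003}
True
touch {'t': 16.133, 'position': [0.446, 0.331, 0.059], 'contact_force': [0.174, -0.055, 4.544], 'gripper_width': 0.048, 'grasp_force': 62.574}
```

View pics/t1.png

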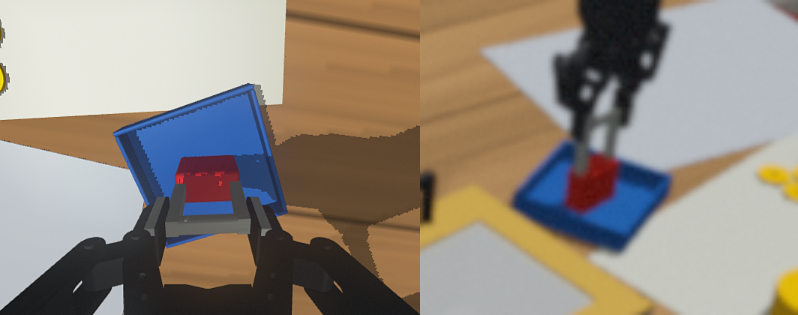

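The lock touches the tray floor with the TCP at 0.059, the height I expected. It stands inside the tray walls at wrist (208,180). Releasing it and moving on to the handle.

Run:
```python
from h import *
s=lambda k:print(k,{a:np.round(ctrl.get_state()[a],3).tolist() for a in("t","position","contact_force","gripper_width","grasp_force")})
ctrl.set_gripper(.075,60);ctrl.hold(.3);s("open")
p=np.array(ctrl.get_state()["position"])
ctrl.movel([p[0],p[1],.26],feed=.15)
R=down(nx)
ctrl.move_pose(nest(-.085,0,.25),R);s("over handle")
m=imaging.camera_model("wrist");w=imaging.snapshot("wrist");t=imaging.snapshot("top");a=imaging.snapshot("scene")
print("handle ends pred",proj("wrist",[nest(-.085,.055,.17),nest(-.085,-.055,.17),nest(-.085,0,.17)],m).tolist())
cv2.imwrite("pics/g1.png",np.hstack([cv2.resize(w,(480,360)),np.vstack([cv2.resize(t[205:285,120:220],(225,180)),cv2.resize(a[150:230,290:390],(225,180))])])[...,::-1])
```

```text
open {'t': 16.917, 'position': [0.445, 0.33, 0.058], 'contact_force': [0.211, 0.695, 0.173], 'gripper_width': 0.075, 'grasp_force': 0.0}
over handle {'t': 20.292, 'position': [0.542, 0.021, 0.25], 'contact_force': [-0.601, -0.048, 0.093], 'gripper_width': 0.075, 'grasp_force': 0.0}
handle ends pred [[276.6368637934759, 138.08801442547264], [276.7092321202739, 273.50151868795007], [276.6754742967171, 210.33486296518362]]
```

View pics/g1.png

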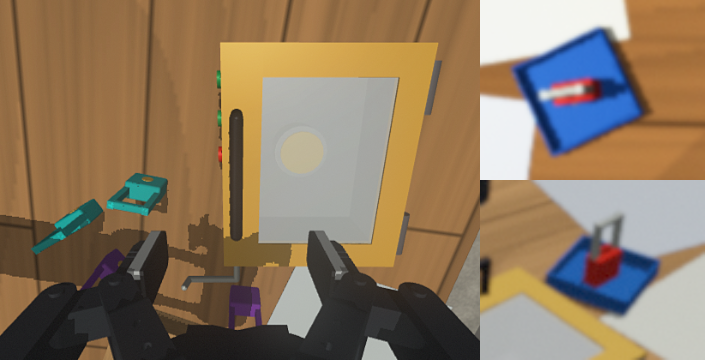

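The handle bar runs from (276,131) to (276,278) in the wrist image, which matches the prediction. The lock stands upright in the tray in both views. Grasping the handle and opening the guard along its arc.

Run:
```python
from h import *
s=lambda k:print(k,{a:np.round(ctrl.get_state()[a],3).tolist() for a in("t","position","contact_force","gripper_width","grasp_force")})
print(ctrl.movel(nest(-.085,0,.137),feed=.08,guard=6));s("down")
ctrl.set_gripper(.0,50);ctrl.hold(.1);s("grip")
st=ctrl.get_state()
if .008<st["gripper_width"]<.02:
    z0=st["position"][2]
    r=np.hypot(.185,.05);a0=np.arctan2(.05,.185)
    for d in np.arange(6,61,6):
        a=a0+np.deg2rad(d);x=.1-r*np.cos(a);z=r*np.sin(a)-.05
        ctrl.movel(nest(x,0,z0+z),feed=.06)
        st=ctrl.get_state()
        print(d,round(st["t"],2),np.round(st["contact_force"],1),round(st["gripper_width"],4),round(float(np.max(st["grasp_force"])),1))
        if st["gripper_width"]<.008 or np.linalg.norm(st["contact_force"])>35: break
    s("end")
    sc=imaging.snapshot("scene");cv2.imwrite("pics/e1.png",cv2.resize(sc[100:310,180:460],(780,585))[...,::-1])
```

```text
False
down {'t': 22.0, 'position': [0.542, 0.02, 0.138], 'contact_force': [0.626, 0.628, -0.139], 'gripper_width': 0.075, 'grasp_force': 0.0}
grip {'t': 22.7, 'position': [0.541, 0.02, 0.137], 'contact_force': [-5.325, -0.306, 2.453], 'gripper_width': 0.01, 'grasp_force': 48.727}
6 23.18 [-6.  -1.6 -1.1] 0.0098 48.8
12 23.67 [-10.3  -1.4  -0.1] 0.0101 48.8
18 24.15 [-12.6  -1.2   1.9] 0.01 48.9
24 24.63 [-13.9  -1.7   5.2] 0.01 49.0
30 25.12 [-14.5  -1.4   8.2] 0.0099 49.1
36 25.6 [-15.6  -1.9  10.9] 0.0094 49.1
42 26.08 [-13.7  -1.3  14.7] 0.0098 49.2
48 26.57 [-9.1 -1.1 11. ] 0.0095 51.5
54 27.05 [-7.7 -1.5 10.7] 0.0095 51.9
60 27.53 [-6. -1. 10.] 0.0098 52.3
end {'t': 27.533, 'position': [0.675, 0.04, 0.275], 'contact_force': [-6.049, -0.965, 10.033], 'gripper_width': 0.01, 'grasp_force': 52.282}
```

View pics/e1.png

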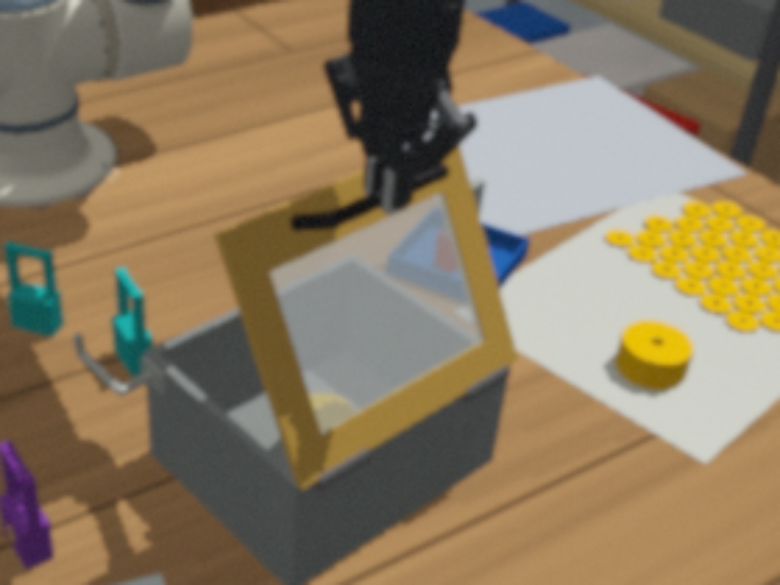

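The guard is open with the fingers on the handle at crop (385,190). Its free corners are at crop (219,238) and (460,150). I'll fit the angle from these before handing in.

Run:
```python
from h import *
from scipy.optimize import minimize_scalar
k=280/780;ob=np.array([[219,238],[460,150]])*k+[180,100]
def P(a):
    out=[]
    for y in(-.12,.12):
        l,h=.2,.008;out.append(nest(.1-l*np.cos(a)+h*np.sin(a),y,.12+l*np.sin(a)+h*np.cos(a)))
    return proj("scene",out)
for o in(0,.008):pass
r=minimize_scalar(lambda a:((P(a)-ob)**2).sum(),bounds=(.6,1.5),method="bounded");print(r.x,r.fun,P(r.x)-ob)
ctrl.hold(.5);st=ctrl.get_state()
print(st["t"],st["position"],st["gripper_width"],st["grasp_force"],st["contact_force"],np.abs(st["qd"]).max())
```

```text
1.0586988013586658 35.79721297873945 [[ 0.50316862 -1.02681337]
 [-0.86029713 -5.80943865]]
28.0833 [0.67465928 0.03965948 0.27519452] 0.009781964881505657 52.259525656700134 [-7.82933636 -0.07574982  9.89536005] 0.09709211900547213
```

```bash
python3 -c "
from rig import workorder
print(workorder.hand_in())"
```

```text
the job is handed in; nothing more can be done
None
```

I handed the job in at about 28 s with the red lock standing upright in the blue tray and the gripper holding the guard still at about 60° (1.06 rad measured in the image); `hand_in()` returned no verdict.

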